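# Ring the newly fitted handlebar bell

## Task

A bell has just been fitted to the handlebar held in the vice. Check that it rings: with the fingertips gently push its thumb lever round through most of its stroke, let it spring all the way back, and draw clear. Do not touch anything else on the handlebar or the vice (lamp, brake levers, gear shifter, grips), and leave the tools and parts on the flap where they lie.

Things in the scene. Friction and masses are not known exactly. Their poses are not given: they have to be found in the camera images.
- bell: bicycle bell strapped on top of the handlebar on one side of the vice (the lamp is on the other; which side varies): round green plastic dome 60 mm across on a steel base plate. Fixed. Origin on the bar's axis, 125 mm above the flap, below the dome's centre; z up, y along the bar to the robot's left, x away from the robot. Dome 31 to 62 mm above the origin, base plate 17 to 20 mm, 56 mm across
- bell_lever (a joint): swing of the bell's thumb lever about the dome's upright axis, rad: 0 at rest, 0.9 at its stop; the bell has rung once it passes 0.55. It grows clockwise seen from above: the pad is pushed towards the bell's +y, from its -y side. A light spring (0.8 N at the pad at rest, 2.7 N at the stop) brings it back
- bell_lever_tip (a point): centre of the lever's black thumb pad, moving with it: an upright tab on the robot's side of the bell, 20 mm long (radially), 8 mm thick, 20 mm tall, 47 mm from the dome's axis and 25 mm above the bell's origin. At rest the lever points 0.3 rad to the -y side of the bell's -x direction, at its stop 0.6 rad to the +y side. Nothing of the bell is below the pad
- cockpit: blue bench vice, fixed, with a handlebar level in its jaws; not to be touched. Origin on the flap under the middle of the bar; y along the bar, x away from the robot. Jaws 80 mm wide along y, 110 mm over both in x, tops 132 mm above the flap; the screw and cross handle reach 149 mm from the bar's axis towards the robot, below 85 mm
- bar_mid (a point): middle of the handlebar, on its axis, 125 mm above the flap. Aluminium bar 620 mm long along y, 22 mm thick (25 mm in the middle), its outer 170 mm bending back 22 mm towards the robot at both ends. Rubber grips, up to 35 mm across, from 190 mm out to the ends. Not to be touched
- brake_left_tip (a point): ball end of the brake lever beside the left (+y) grip, on the far side of the bar; the right (-y) one is its mirror image. Clamps 172 to 184 mm out from the middle of the bar, 32 mm across; blades up to 66 mm beyond the bar's axis, below its top. Not to be touched
- shifter (a point): thumb paddle of the gear shifter, which hangs under the bar 135 to 177 mm out on the -y side; the paddle reaches 28 mm from the bar's axis towards the robot and stays below 101 mm above the flap. Not to be touched
- lamp: black lamp strapped on top of the bar on the other side of the vice from the bell, a level cylinder up to 37 mm across, 83 mm long. Fixed, not to be touched. Origin on the bar's axis below it, axes as the bell's; its top is 55 mm above the origin, and it reaches 36 mm towards the robot and 47 mm away
- tyre_lever: loose bystander: red steel tyre lever lying flat, 130 x 16 x 12 mm; origin under the middle, x along it
- spanner: loose bystander: chrome spanner lying flat, 150 mm long, about 10 mm thick; origin under it, x along it
- parts_box: loose bystander: translucent blue pill-shaped parts box, 94 x 44 x 24 mm; origin at the centre of its underside, x along it
- adjuster: loose bystander: steel brake cable adjuster standing on its knurled end, 20 mm across, 36 mm tall; origin at the centre of its underside
- hex_key: loose bystander: L-shaped hex key lying flat, 96 x 32 x 6 mm; origin under its long leg, x along that leg
- screwdriver: loose bystander: screwdriver with a black handle lying flat, 180 mm long, up to about 30 mm thick; origin under it, x along it
- oil_bottle: loose bystander: small white oil bottle standing beyond the vice, 48 mm across, 130 mm tall; origin at the centre of its underside

How it is judged:
By the outcome, as a careful person would: the job done as asked, in the order asked, and still so for the second after the job is handed in, with the robot touching nothing.
It also fails if it takes over 35 s, if anything falls off the work surface, if the arm or the gripper's body presses on something with over 40 N, if the wrist force passes 120 N, or if a joint passes its speed limit or range.

## Robot

A 6-joint arm with a two-finger parallel gripper is mounted at the origin on the work surface. World frame = base frame: x ahead of the robot, y to its left, z up, the work surface at z = 0. Lengths are in m, angles in rad, forces in N, time in s.
With the tool pointing down it reaches from about 0.275 to 0.775 m from the base axis. Payload 14.6 kg.
Tool frame: the origin (TCP) lies midway between the tips of the shut fingers; the grasp point (between the pads) lies 19 mm behind it; z points along the fingers, y is the line along which they close (so a half turn about z gives the same grasp; the last joint's range is limited). The gripper opens to 85 mm and grips with 20 to 120 N. Pads are 22 mm wide; open, the fingers measure 114 mm over their backs; the gripper's body (76 mm by 85 mm) begins 54 mm behind the grasp point. The pads swing forward as they close: fully open they stand 13 mm farther back than shut.
Start: joints at [-1.444, 0.263, -0.048, 1.259, 0, 1.415], TCP at [0.146, -0.504, 0.199] pointing down, gripper open.
Joint ranges: [-2.65, 2.65], [-0.89, 1.7], [-1.18, 1.37], [-2.13, 2.11], [-1.35, 1.29], [-3.14, 3.14]. Speed limits (rad/s): [1.89, 1.89, 2.57, 2.79, 3.14, 3.14].

## Interface

Orientations are given as a unit quaternion [w, x, y, z].
In Python, from workcell import ctrl, eyes, workorder gives the robot as it stands. The module is installed in compiled form; this text tells all that it offers.
- The arm moves only by the tool play_rows, never from a script. Its argument "commands" is a list of rows, each an object with "grip": the finger opening in mm, from 0 to 85.4; "dp": the shift along the tool's x, y, z in units of 30 mm (1.0 is 30 mm), a list of three; "twist": the turn, a rotation vector about the tool's x, y, z in units of 5 degrees (1.0 is 5 degrees), a list of three. A call has 1 to 8 rows; each row is the pose to reach, as a shift and turn from the pose commanded when the call began, along the tool's axes at that moment; what a row does not reach only later rows make up. A row lasts 1/10 s, in which the tool goes at most 50 mm and 8.59 degrees, less where a joint would pass 70% of its speed; a pose out of reach is approached as far as the arm can. A call with a gripper value outside its range is refused whole. The fingers move at their own pace and stop on an object; "force" is the grip in N (left out, the last holds). Time passes only in rows, so rows that repeat a pose let the fingers close. It gives the time, the measured TCP pose, the force, the opening and the grip force at its end, in the units of the state.
- ctrl.get_state(): the state, without advancing time (a new reading comes with each control period).
- eyes.get_image(name): name is "scene" or "top" or "wrist"; returns the picture (420x560x3 uint8, red, green, blue); there is no depth.
- eyes.camera_info(name): a dict with "camera_matrix" (3x3 intrinsics, pixels), "dist_coeffs" ([k1, k2, p1, p2, k3] as OpenCV has them; the pictures are not rectified), "world_from_camera" (4x4, takes a point from camera to world coordinates). Camera axes: x right, y up, looking along -z (the intrinsics and any distortion apply to the point x, -y, -z); pixel columns grow to the right and rows downward; lengths in m; the calibration is good to about 2 mm. A picture is of the moment at which its call begins: read the wrist's pose just before it. camera_info takes no time and is no camera call; for the wrist camera it gives the pose at the moment of the call.
- workorder.job_done(): hands the job in; it is judged then, once.
The state is a dict: "time": time; "q": joint angles; "dq": joint speeds; "effort": joint torques, N m; "tool_pos": TCP position; "tool_rot": TCP orientation; "ft_force": force on the tool from outside, world axes, zero at the start; "moment": the same for the moment, N m; "gripper_width": finger opening in m; "finger_force": force on a finger pad.
Only numpy, scipy, OpenCV 4.12 (cv2) and the standard library are available. Lean on these libraries where they do the work, as an engineer would, in place of code of your own. Each camera call takes 0.05 s, during which the arm holds its last target. There are 200 camera calls.

## Working session

There is one attempt and no reset: what is moved stays moved. The work goes in short steps, Python scripts to look and compute and a tool call to move; the robot and the scene stay as the last step left them, time stands still between calls to the robot, and variables do not carry over. Pictures are saved under pics/ and viewed, at most 10 in all, crops included, and the job is handed in when it is done.

Besides the shell and the picture viewer there is one more tool, called as name([rows], argument=value, ...), one row to a line, values as JSON. play_rows: Moves the arm, as the interface text tells. Its arguments: {"type":"object","properties":{"commands":{"type":"array","items":{"type":"object","properties":{"grip":{"type":"number"},"dp":{"type":"array","items":{"type":"number"}},"twist":{"type":"array","items":{"type":"number"}}}}},"force":{"type":"number"}},"required":["commands"]}

```bash
mkdir -p pics; cat > h.py <<'E'
import numpy as np, cv2
from workcell import ctrl, eyes, workorder
def cam(n):
    i=eyes.camera_info(n); return np.array(i["camera_matrix"],float),np.array(i["dist_coeffs"],float),np.array(i["world_from_camera"],float)
F=np.diag([1,-1,-1.])
def ray(n,uv):
    K,d,T=cam(n); p=cv2.undistortPoints(np.array([[uv]],float),K,d)[0,0]
    r=T[:3,:3]@F@np.array([p[0],p[1],1]); return T[:3,3],r
def atz(n,uv,z):
    o,r=ray(n,uv); return o+r*(z-o[2])/r[2]
def proj(n,P):
    K,d,T=cam(n); P=np.atleast_2d(np.array(P,float)); c=(P-T[:3,3])@T[:3,:3]@F
    return cv2.projectPoints(c,np.zeros(3),np.zeros(3),K,d)[0][:,0]
def snap(n,f): 
    im=eyes.get_image(n); cv2.imwrite('pics/'+f,im[:,:,::-1]); return im
E
python3 - <<'E'
from h import *
a=snap('top','top.png');b=snap('scene','scene.png')
s=ctrl.get_state();print(s)
for n in('top','scene'):print(cam(n)[2].round(3))
E
```

```text
{'time': 0.1, 'q': array([-1.44430527e+00,  2.63495410e-01, -4.88597680e-02,  1.25940004e+00,
        2.05203949e-05,  1.41550371e+00]), 'dq': array([ 1.17446744e-03, -9.82271348e-04,  1.77180172e-03, -3.25378658e-04,
        7.96193929e-05,  2.76953468e-05]), 'effort': array([ 5.36382737e-03, -6.38576102e+01,  3.85064399e+01,  1.00244995e-02,
        1.18025760e-06,  3.48845117e-05]), 'tool_pos': array([ 0.14595712, -0.50402276,  0.1986677 ]), 'tool_rot': array([-4.79249636e-04,  9.90091040e-01,  1.40426149e-01,  1.71633064e-05]), 'ft_force': array([ 0.73286131, -0.45689165,  0.0027978 ]), 'moment': array([ 0.02434051, -0.01879562, -0.00820621]), 'finger_force': 0.0, 'gripper_width': 0.08555486429572043}
[[ 0.02   0.982 -0.19   0.436]
 [-0.999  0.027  0.034  0.075]
 [ 0.039  0.19   0.981  0.824]
 [ 0.     0.     0.     1.   ]]
[[ 0.755 -0.474  0.454  0.987]
 [ 0.656  0.542 -0.525 -0.428]
 [ 0.003  0.694  0.72   0.779]
 [ 0.     0.     0.     1.   ]]
```

View pics/top.png

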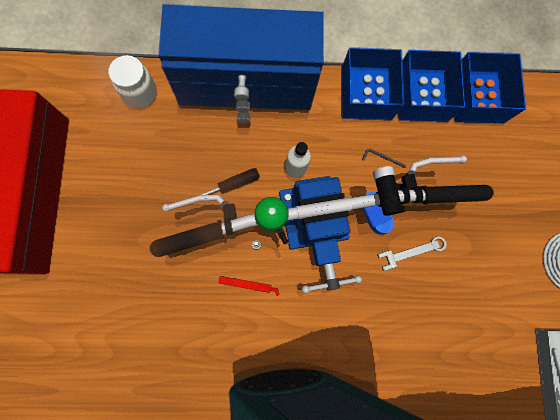

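View pics/scene.png

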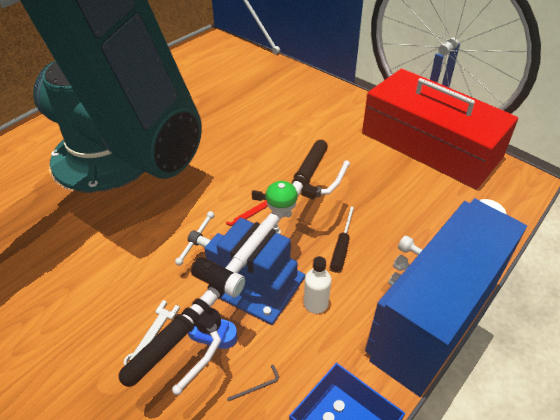

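The top view shows the green dome at (272,213), so the bell is on the +y side of the vice. Something dark is at about (284,234). The scene view shows the dome at (281,196) and the black pad at about (258,195). Next I'll measure these and enlarge.

```bash
python3 - <<'E'
from h import *
from scipy.optimize import least_squares
C={}
ims={}
for n in('top','scene'):
    im=cv2.imread(f'pics/{n}.png').astype(int); ims[n]=im
    m=((im[:,:,1]>1.6*im[:,:,2]+20)&(im[:,:,1]>1.6*im[:,:,0]+20)).astype(np.uint8)
    k,l,st,c=cv2.connectedComponentsWithStats(m); i=1+np.argmax(st[1:,4]); C[n]=(c[i],st[i]); print(n,c[i],st[i])
# bar direction: world z .125 points along bar in top
P=[atz('top',uv,.125) for uv in((245,222),(365,201))]
print(P); d=P[0]-P[1]; print('bar yaw',np.arctan2(-d[0],d[1]))
# dome centroid: mean of projected silhouettes (hemisphere-ish 31..62)
yaw=np.arctan2(-d[0],d[1])
a=np.linspace(0,2*np.pi,40)
shell=np.array([[.03*np.sqrt(max(0,1-t*t))*np.cos(x),.03*np.sqrt(max(0,1-t*t))*np.sin(x),.031+.031*t] for t in np.linspace(0,1,12) for x in a])
def pred(p,n):
    uv=proj(n,shell+p); h=cv2.convexHull(uv.astype(np.float32)); M=cv2.moments(h); return np.array([M['m10'],M['m01']])/M['m00'],M['m00']
f=lambda p:np.concatenate([pred(p,n)[0]-C[n][0] for n in C])
s=least_squares(f,[.45,.1,.125],diff_step=1e-3); print(s.x,s.fun,[pred(s.x,n)[1] for n in C])
B=s.x; 
def lev(th,r=.047,z=.025):
    # rest: 0.3 to -y side of -x
    b=-.3+th; v=np.array([-np.cos(b)*r,np.sin(b)*r,z]); R=np.array([[np.cos(yaw),-np.sin(yaw),0],[np.sin(yaw),np.cos(yaw),0],[0,0,1]]); return B+R@v
print('pad rest',lev(0),'ring',lev(.55),'stop',lev(.9))
for n in C:
    im=cv2.imread(f'pics/{n}.png'); c=C[n][0].astype(int); x0,y0=c[0]-50,c[1]-38
    cr=cv2.resize(im[y0:y0+75,x0:x0+100],None,fx=8,fy=8,interpolation=cv2.INTER_CUBIC)
    for q,col in((lev(0),(0,0,255)),(lev(.9),(255,255,0)),(B,(255,0,255))):
        u=(proj(n,q)[0]-[x0,y0]+.5)*8; cv2.circle(cr,tuple(u.astype(int)),4,col,-1)
    ims[n]=cr
    cv2.imwrite(f'pics/c_{n}.png',cr)
E
```

```text
top [270.97841727 213.63908873] [255 197  33  34 834]
scene [280.97983193 194.30756303] [266 181  31  26 595]
[array([0.54867464, 0.10551235, 0.125     ]), array([ 0.59420192, -0.1168682 ,  0.125     ])]
bar yaw 0.20193649033547495
[0.5592362  0.05874922 0.12530322] [ 0.19361091  0.19109178  0.28206716 -0.04238613] [908.7146706497297, 716.7886613749433]
pad rest [0.51803353 0.03613639 0.15030322] ring [0.51229048 0.06100734 0.15030322] stop [0.51591097 0.07696802 0.15030322]
```

View pics/c_top.png

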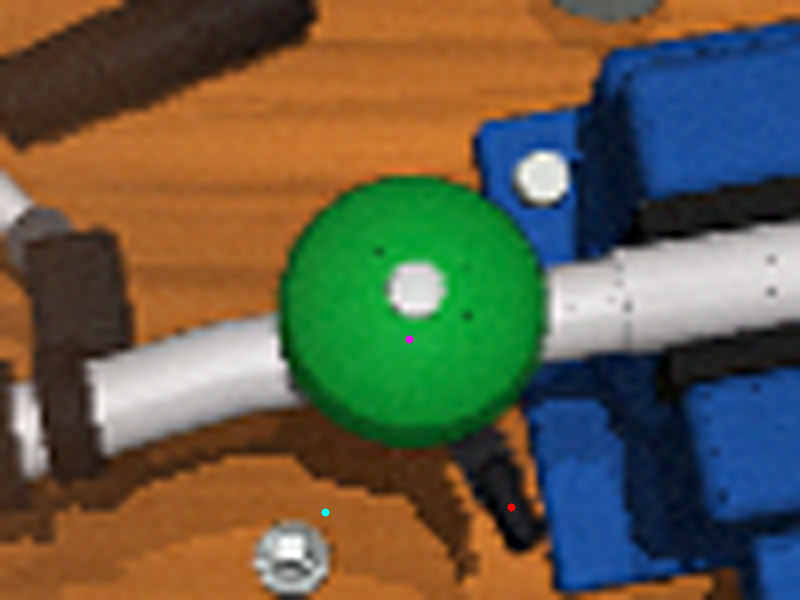

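View pics/c_scene.png

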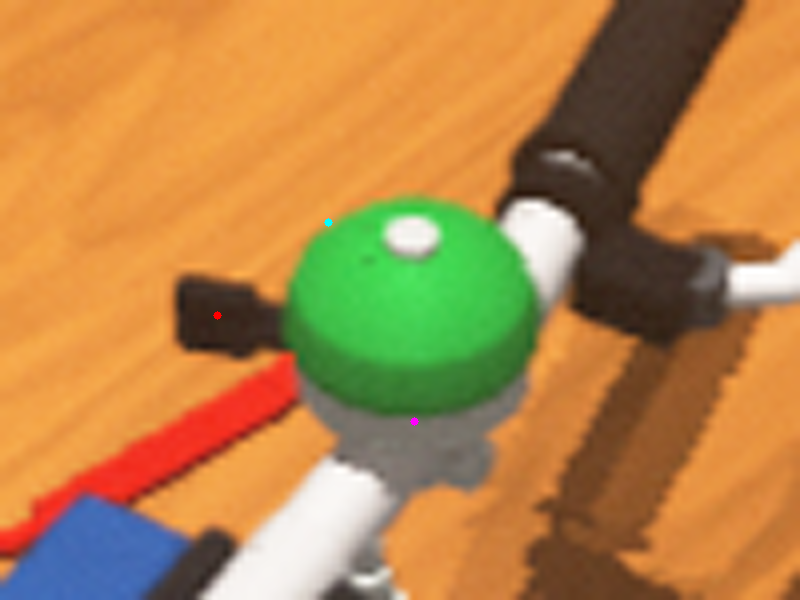

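The predicted rest pad (red dot) lies on the black pad in both views: (510,507) in the top crop and (217,315) in the scene crop. The bell is therefore located, and I'll work out the moves next.

```bash
cat > plan.py <<'E'
from h import *
from scipy.spatial.transform import Rotation as R
B=np.array([.5592,.0587,.1253]); PH0=.502
def pose(th,r,d,z):
    f=PH0-th; x=np.array([np.cos(f),np.sin(f),0]); y=np.array([np.sin(f),-np.cos(f),0])
    p=B-r*x+d*y; p[2]=z
    return p,R.from_matrix(np.c_[x,y,[0,0,-1]])
def rel(start,goal):
    (p,q),(P,Q)=start,goal
    return (q.inv().apply(P-p)/.03).round(2),(np.degrees((q.inv()*Q).as_rotvec())/5).round(2)
def now():
    s=ctrl.get_state(); w=s['tool_rot']; return s['tool_pos'],R.from_quat([w[1],w[2],w[3],w[0]])
E
python3 - <<'E'
from plan import *
for g in((0,.056,.034,.235),(0,.052,.034,.147)): print(pose(*g)[0],*rel(now(),pose(*g)))
E
```

```text
[0.52646928 0.00194879 0.235     ] [ 16.87 -12.67  -1.2 ] [-0.01 -0.   -2.52]
[0.52997577 0.00387351 0.147     ] [ 17.   -12.7    1.74] [-0.01 -0.   -2.52]
```

play_rows([
  {"grip":0,"dp":[0.5,-0.4,-1.2],"twist":[0,0,0]},
  {"grip":0,"dp":[1.5,-1.2,-1.2],"twist":[0,0,0]},
  {"grip":0,"dp":[2.8,-2.1,-1.2],"twist":[0,0,0]},
  {"grip":0,"dp":[4.1,-3.1,-1.2],"twist":[0,0,-0.6]},
  {"grip":0,"dp":[5.3,-4.0,-1.2],"twist":[0,0,-1]},
  {"grip":0,"dp":[6.5,-4.9,-1.2],"twist":[0,0,-1.5]},
  {"grip":0,"dp":[7.7,-5.8,-1.2],"twist":[0,0,-2]},
  {"grip":0,"dp":[8.5,-6.4,-1.2],"twist":[0,0,-2.5]},
], force=20)

```text
time: 0.9
tool_pos: [0.3384, -0.2466, 0.2351]
tool_rot: [-0.0, 0.969, 0.249, 0.0]
ft_force: [0.5, -1.8, 0.4]
gripper_width: -0.0
finger_force: 0.0
```

```bash
python3 - <<'E'
from plan import *
print(now()[0],ctrl.get_state()['gripper_width'],*rel(now(),pose(0,.056,.034,.235)))
E
```

```text
[ 0.33842696 -0.24661798  0.23508219] -2.0298439085908886e-05 [ 9.49 -4.24  0.01] [-0.   -0.    0.01]
```

play_rows([
  {"grip":0,"dp":[1.2,-0.6,0]},
  {"grip":0,"dp":[2.6,-1.2,0]},
  {"grip":0,"dp":[4,-1.8,0]},
  {"grip":0,"dp":[5.4,-2.4,0]},
  {"grip":0,"dp":[6.8,-3,0]},
  {"grip":0,"dp":[8.2,-3.6,0]},
  {"grip":0,"dp":[9.2,-4.1,0]},
  {"grip":0,"dp":[9.45,-4.25,0]},
])

```text
schema error: expected keys grip, dp, twist
```

```bash
python3 - <<'E'
from plan import *
snap('wrist','w1.png')
im=cv2.imread('pics/w1.png')
for th,c in((0,(0,0,255)),(.9,(255,255,0))):
    cv2.circle(im,tuple(proj('wrist',pose(th,.047,0,.150)[0])[0].astype(int)),3,c,-1)
cv2.imwrite('pics/w1.png',im)
print(now()[0],*rel(now(),pose(0,.056,.034,.235)),*rel(now(),pose(0,.052,.034,.147)))
E
```

```text
[ 0.33974689 -0.24452708  0.23513696] [ 9.43 -4.16  0.02] [-0.01 -0.01  0.06] [ 9.56 -4.16  2.95] [-0.01 -0.01  0.06]
```

View pics/w1.png

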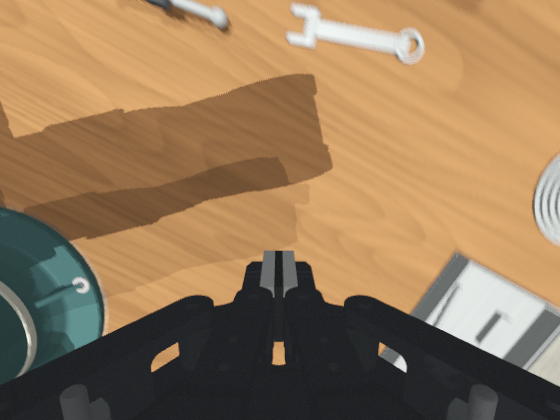

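The move was refused because the twist key is required, so this wrist view only shows the shut fingers at (280,270) over bare wood. I'll resend it.

play_rows([
  {"grip":0,"dp":[1.2,-0.6,0],"twist":[0,0,0]},
  {"grip":0,"dp":[2.6,-1.2,0],"twist":[0,0,0]},
  {"grip":0,"dp":[4,-1.8,0],"twist":[0,0,0]},
  {"grip":0,"dp":[5.4,-2.4,0],"twist":[0,0,0]},
  {"grip":0,"dp":[6.8,-3,0],"twist":[0,0,0]},
  {"grip":0,"dp":[8.2,-3.6,0],"twist":[0,0,0]},
  {"grip":0,"dp":[9.1,-4.0,0],"twist":[0,0,0]},
  {"grip":0,"dp":[9.4,-4.15,0],"twist":[0,0,0]},
])

```text
time: 1.75
tool_pos: [0.5264, -0.0024, 0.2344]
tool_rot: [-0.0, 0.969, 0.249, -0.0]
ft_force: [-0.4, -0.7, -0.3]
gripper_width: -0.0001
finger_force: 0.0
```

```bash
python3 - <<'E'
from plan import *
snap('wrist','w2.png')
im=cv2.imread('pics/w2.png')
for th,c in((0,(0,0,255)),(.9,(255,255,0))):
    cv2.circle(im,tuple(proj('wrist',pose(th,.047,0,.150)[0])[0].astype(int)),3,c,-1)
cv2.imwrite('pics/w2.png',im)
print(now()[0],*rel(now(),pose(0,.056,.034,.235)),*rel(now(),pose(0,.052,.034,.147)))
E
```

```text
[ 0.52634019 -0.00256836  0.23441705] [ 0.08 -0.13 -0.02] [-0.01  0.01  0.  ] [ 0.21 -0.13  2.91] [-0.01  0.01  0.  ]
```

View pics/w2.png

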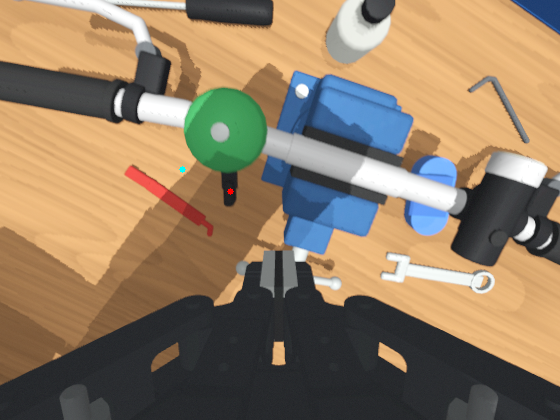

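The pad is at (230,190), where I predicted it, and the column below the fingers is clear. I'll descend beside it.

play_rows([
  {"grip":0,"dp":[0,0,0.8],"twist":[0,0,0]},
  {"grip":0,"dp":[0,0,1.6],"twist":[0,0,0]},
  {"grip":0,"dp":[0.1,0,2.3],"twist":[0,0,0]},
  {"grip":0,"dp":[0.2,0,2.8],"twist":[0,0,0]},
  {"grip":0,"dp":[0.2,0,2.9],"twist":[0,0,0]},
  {"grip":0,"dp":[0.2,0,2.9],"twist":[0,0,0]},
])

```text
time: 2.4
tool_pos: [0.5301, -0.0023, 0.1482]
tool_rot: [-0.0, 0.969, 0.247, -0.0]
ft_force: [-0.0, -0.5, 1.1]
gripper_width: -0.0001
finger_force: 0.0
```

```bash
python3 - <<'E'
from plan import *
im=snap('wrist','w3.png')
print(now()[0],ctrl.get_state()['ft_force'])
for th,d in((0,.026),(0,.0185),(.2,.0185),(.4,.0185),(.6,.0185),(.75,.0185)): print(th,d,*rel(now(),pose(th,.052,d,.147)))
E
```

```text
[ 0.53043609 -0.00224089  0.14871195] [-0.40596786 -0.00678193  0.16931382]
0 0.026 [ 0.08 -0.45  0.06] [ 0.   -0.   -0.03]
0 0.0185 [ 0.08 -0.7   0.06] [ 0.   -0.   -0.03]
0.2 0.0185 [-0.01 -1.06  0.06] [ 0.   -0.    2.26]
0.4 0.0185 [-0.02 -1.43  0.06] [ 0.   -0.    4.55]
0.6 0.0185 [ 0.03 -1.79  0.06] [ 0.   -0.    6.84]
0.75 0.0185 [ 0.12 -2.05  0.06] [ 0.   -0.    8.56]
```

View pics/w3.png

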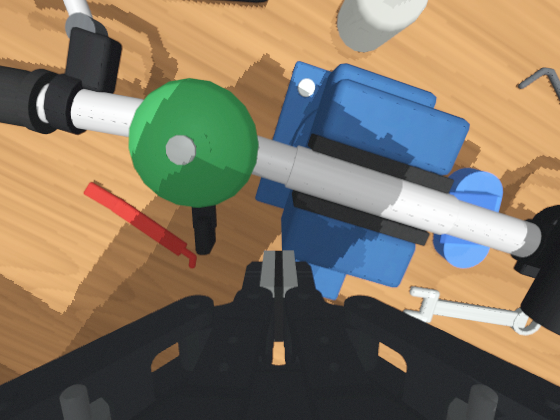

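The wrist view shows the pad at (205,230) with rows 207 to 253, and the finger fronts near (279,252). I'll project the TCP to check the radial overlap.

```bash
python3 - <<'E'
from plan import *
p,q=now()
for v in([0,0,0],[.011,0,0],[-.011,0,0],[0,.0145,0],[.011,0,-.019],[.011,0,-.04]): print(v,proj('wrist',p+q.apply(v))[0].round())
for r in(.037,.057):
  for z in (.140,.160): print(r,z,proj('wrist',pose(0,r,0,z)[0])[0].round())
E
```

```text
[0, 0, 0] [279. 244.]
[0.011, 0, 0] [279. 225.]
[-0.011, 0, 0] [279. 262.]
[0, 0.0145, 0] [305. 244.]
[0.011, 0, -0.019] [279. 236.]
[0.011, 0, -0.04] [279. 253.]
0.037 0.14 [209. 209.]
0.037 0.16 [201. 219.]
0.057 0.14 [211. 242.]
0.057 0.16 [203. 256.]
```

play_rows([
  {"grip":0,"dp":[0.1,-0.1,0.1],"twist":[0,0,0]},
  {"grip":0,"dp":[0.2,-0.3,0.1],"twist":[0,0,0]},
  {"grip":0,"dp":[0.2,-0.5,0.1],"twist":[0,0,0]},
  {"grip":0,"dp":[0.2,-0.6,0.1],"twist":[0,0,0]},
  {"grip":0,"dp":[0.2,-0.6,0.1],"twist":[0,0,0]},
])

```text
time: 2.95
tool_pos: [0.527, 0.0176, 0.1453]
tool_rot: [0.0, 0.969, 0.248, 0.0]
ft_force: [0.1, -0.7, -0.7]
gripper_width: 0.0001
finger_force: 0.0
```

```bash
python3 - <<'E'
from plan import *
im=snap('wrist','w4.png'); t=snap('scene','s4.png')
cv2.imwrite('pics/v4.png',np.hstack([cv2.resize(im[150:330,140:340,::-1],(440,396)),cv2.resize(t[140:260,200:310,::-1],(360,396))]))
print(now()[0],ctrl.get_state()['ft_force'])
for th,d in((0,.0185),(.2,.0185),(.4,.0185),(.6,.0185),(.75,.0185)): print(th,d,*rel(now(),pose(th,.048,d,.145)))
E
```

```text
[0.527239   0.01712922 0.14518823] [ 0.02938718 -0.01348906  0.70169786]
0 0.0185 [ 0.   -0.09  0.01] [ 0.   -0.   -0.02]
0.2 0.0185 [-0.09 -0.42  0.01] [ 0.   -0.    2.27]
0.4 0.0185 [-0.11 -0.76  0.01] [ 0.   -0.    4.56]
0.6 0.0185 [-0.07 -1.1   0.01] [ 0.   -0.    6.86]
0.75 0.0185 [ 0.01 -1.34  0.01] [ 0.   -0.    8.57]
```

View pics/v4.png

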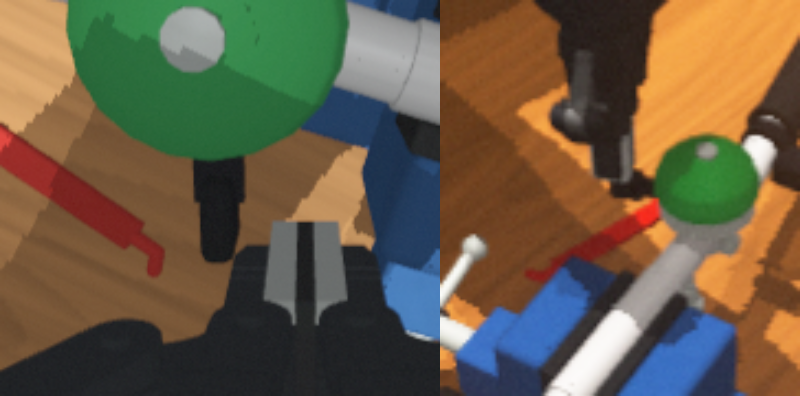

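The pad's inner side is about 6 mm from the finger, and they overlap radially by about 9 mm. I'll compute the push arc for a contact offset of 13.5 mm.

```bash
python3 - <<'E'
from plan import *
for th in(0,.06,.12,.18,.24,.3,.36,.42): print(th,*rel(now(),pose(th,.048,.0135,.145)))
E
```

```text
0 [ 0.   -0.25  0.01] [ 0.   -0.   -0.02]
0.06 [-0.02 -0.35  0.01] [ 0.   -0.    0.67]
0.12 [-0.04 -0.45  0.01] [ 0.   -0.    1.35]
0.18 [-0.05 -0.55  0.01] [ 0.   -0.    2.04]
0.24 [-0.06 -0.65  0.01] [ 0.   -0.    2.73]
0.3 [-0.06 -0.74  0.01] [ 0.   -0.    3.42]
0.36 [-0.06 -0.84  0.01] [ 0.   -0.    4.11]
0.42 [-0.05 -0.94  0.01] [ 0.   -0.    4.79]
```

play_rows([
  {"grip":0,"dp":[0,-0.12,0],"twist":[0,0,0]},
  {"grip":0,"dp":[0,-0.24,0],"twist":[0,0,0]},
  {"grip":0,"dp":[-0.02,-0.35,0],"twist":[0,0,0.7]},
  {"grip":0,"dp":[-0.04,-0.45,0],"twist":[0,0,1.4]},
  {"grip":0,"dp":[-0.05,-0.55,0],"twist":[0,0,2]},
  {"grip":0,"dp":[-0.06,-0.65,0],"twist":[0,0,2.7]},
  {"grip":0,"dp":[-0.06,-0.74,0],"twist":[0,0,3.4]},
  {"grip":0,"dp":[-0.06,-0.84,0],"twist":[0,0,4.1]},
])

```text
time: 3.85
tool_pos: [0.5134, 0.0385, 0.1451]
tool_rot: [-0.0, 0.998, 0.07, -0.0]
ft_force: [0.1, 0.1, -0.3]
gripper_width: 0.0
finger_force: 0.0
```

```bash
python3 - <<'E'
from plan import *
im=snap('wrist','w5.png'); t=snap('scene','s5.png')
cv2.imwrite('pics/v5.png',np.hstack([cv2.resize(im[150:330,140:340,::-1],(440,396)),cv2.resize(t[140:260,200:310,::-1],(360,396))]))
print(now()[0],ctrl.get_state()['ft_force'])
for th in(.36,.42,.48,.54,.6,.66,.72,.76): print(th,*rel(now(),pose(th,.048,.0135,.145)))
E
```

```text
[0.5133068 0.0386122 0.1451162] [-0.52186645 -0.73862416 -0.32864558]
0.36 [0.01 0.   0.  ] [-0.    0.   -0.01]
0.42 [-0.02 -0.09  0.  ] [-0.    0.    0.68]
0.48 [-0.03 -0.19  0.  ] [-0.    0.    1.37]
0.54 [-0.05 -0.29  0.  ] [-0.    0.    2.06]
0.6 [-0.05 -0.39  0.  ] [-0.    0.    2.74]
0.66 [-0.05 -0.49  0.  ] [-0.    0.    3.43]
0.72 [-0.05 -0.59  0.  ] [-0.    0.    4.12]
0.76 [-0.04 -0.65  0.  ] [-0.    0.    4.58]
```

View pics/v5.png

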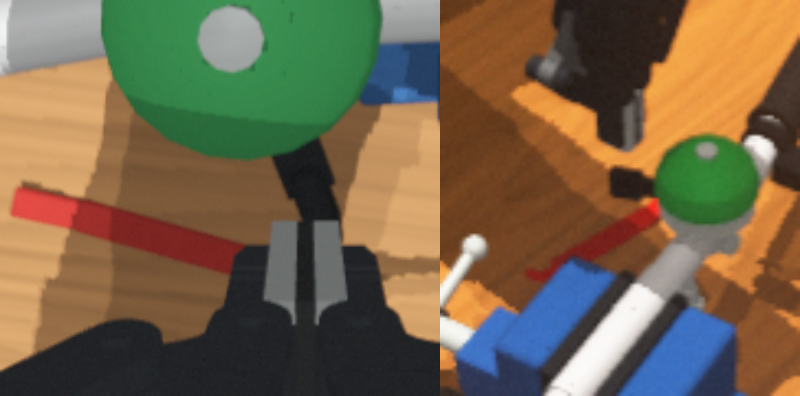

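The lever is still at rest in both views: it runs from (290,160) to (325,215) in the left crop, with the fingertip over or in front of its end. The fingertip isn't where I assumed, so I'll triangulate it.

```bash
python3 - <<'E'
from plan import *
p,q=now()
print('tcp scene',proj('scene',p)[0],'+x11',proj('scene',p+q.apply([.011,0,0]))[0],'-x',proj('scene',p+q.apply([-.011,0,0]))[0],'up20',proj('scene',p+[0,0,.02])[0])
print('pad rest scene',proj('scene',pose(0,.047,0,.150)[0]))
K,d,T=cam('wrist'); print('cam in tool',q.inv().apply(T[:3,3]-p),'\n',(q.inv().as_matrix()@T[:3,:3]).round(3))
# tip front edge middle: wrist (279,251); scene px
def tri(a,b):
    o,r=ray(*a);O,r2=ray(*b); r/=np.linalg.norm(r);r2/=np.linalg.norm(r2)
    s,t=np.linalg.lstsq(np.c_[r,-r2],O-o,rcond=None)[0]; return (o+s*r+O+t*r2)/2,np.linalg.norm(o+s*r-O-t*r2)
im=cv2.imread('pics/s5.png')[150:210,220:300]; im=cv2.resize(im,None,fx=10,fy=10,interpolation=cv2.INTER_CUBIC)
for v in([0,0,0],[.011,0,0],[-.011,0,0]): cv2.circle(im,tuple(((proj('scene',p+q.apply(v))[0]-[220,150]+.5)*10).astype(int)),4,(0,0,255),-1)
cv2.imwrite('pics/z5.png',im)
for uv in((255,185.5),(258,185),(252,183)):
    P,e=tri(('wrist',(279,251)),('scene',uv)); print(P,e,q.inv().apply(P-p))
E
```

```text
tcp scene [255.91097861 195.12822506] +x11 [260.70106553 197.33745147] -x [251.16680331 192.94039029] up20 [255.49946004 187.33785424]
pad rest scene [[256.70844617 195.08501379]]
cam in tool [ 0.06645969 -0.00046135 -0.17517681] 
 [[ 0.     0.965  0.264]
 [ 1.    -0.    -0.001]
 [-0.001  0.264 -0.965]]
[0.51603346 0.0382976  0.16991849] 0.005583320020495406 [ 0.00265286  0.00069472 -0.02480256]
[0.51994117 0.03947544 0.17407641] 0.0010635013338337336 [ 6.68724156e-03  7.94279208e-05 -2.89608055e-02]
[0.51419172 0.03703297 0.17388625] 0.012564808281452258 [ 0.00065086  0.00168685 -0.02877019]
```

View pics/z5.png

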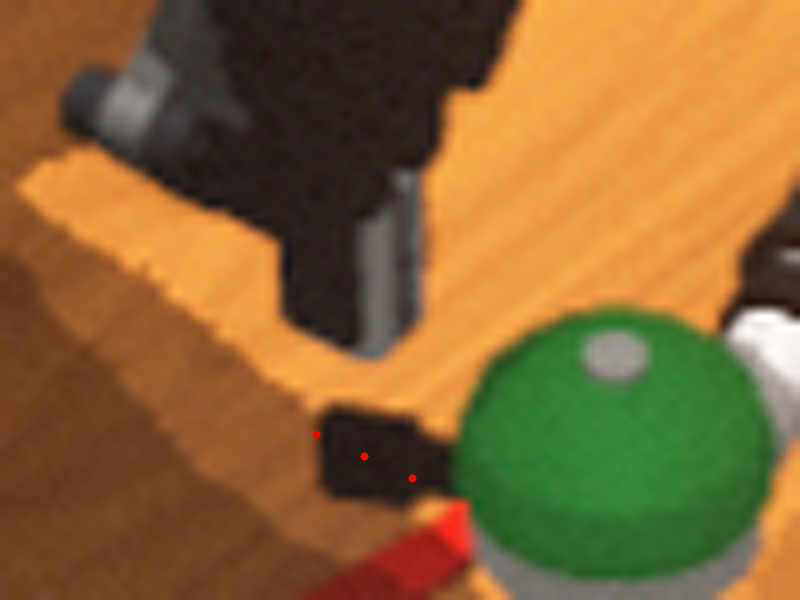

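The crop shows the real fingertip bottom about 28 mm above the reported TCP and about 14 mm above the pad's top, so it passed over the lever. I'll go back the same way, then come down about 24 mm lower and slightly farther out, which keeps the gripper body clear of the dome.

```bash
python3 - <<'E'
from plan import *
for g in((.2,.052,.02,.145),(0,.055,.03,.145),(0,.055,.034,.145),(0,.055,.034,.121)): print(*rel(now(),pose(*g)))
E
```

```text
[0.   0.49 0.  ] [-0.    0.   -1.84]
[0.25 1.14 0.  ] [-0.    0.   -4.13]
[0.29 1.26 0.  ] [-0.    0.   -4.13]
[0.29 1.26 0.8 ] [-0.    0.   -4.13]
```

play_rows([
  {"grip":0,"dp":[0,0.25,0],"twist":[0,0,-1]},
  {"grip":0,"dp":[0,0.5,0],"twist":[0,0,-2]},
  {"grip":0,"dp":[0.1,0.8,0],"twist":[0,0,-3.2]},
  {"grip":0,"dp":[0.3,1.25,0],"twist":[0,0,-4.1]},
  {"grip":0,"dp":[0.3,1.25,0],"twist":[0,0,-4.1]},
  {"grip":0,"dp":[0.3,1.25,0.4],"twist":[0,0,-4.1]},
  {"grip":0,"dp":[0.3,1.25,0.8],"twist":[0,0,-4.1]},
  {"grip":0,"dp":[0.3,1.25,0.8],"twist":[0,0,-4.1]},
])

```text
time: 4.75
tool_pos: [0.5267, 0.0029, 0.12]
tool_rot: [-0.0, 0.969, 0.247, -0.001]
ft_force: [-0.8, 0.1, 0.8]
gripper_width: -0.0003
finger_force: 0.0
```

```bash
python3 - <<'E'
from plan import *
im=snap('wrist','w6.png'); t=snap('scene','s6.png')
cv2.imwrite('pics/v6.png',np.hstack([cv2.resize(im[150:330,140:340,::-1],(400,360)),cv2.resize(t[150:210,220:300,::-1],(400,360))]))
print(now()[0],ctrl.get_state()['ft_force'])
for g in((0,.055,.0135),(.06,.055,.0135),(.12,.055,.0135),(.18,.055,.0135),(.24,.055,.0135),(.3,.055,.0135)): print(g,*rel(now(),pose(*g,.121)))
E
```

```text
[0.52758474 0.00276867 0.12133465] [ 0.58512959 -0.22742959 -0.01720212]
(0, 0.055, 0.0135) [-0.01 -0.68  0.01] [-0.    0.   -0.03]
(0.06, 0.055, 0.0135) [-0.04 -0.79  0.01] [-0.    0.    0.66]
(0.12, 0.055, 0.0135) [-0.06 -0.9   0.01] [-0.    0.    1.35]
(0.18, 0.055, 0.0135) [-0.07 -1.01  0.01] [-0.    0.    2.04]
(0.24, 0.055, 0.0135) [-0.07 -1.13  0.01] [-0.    0.    2.72]
(0.3, 0.055, 0.0135) [-0.07 -1.24  0.01] [-0.    0.    3.41]
```

View pics/v6.png

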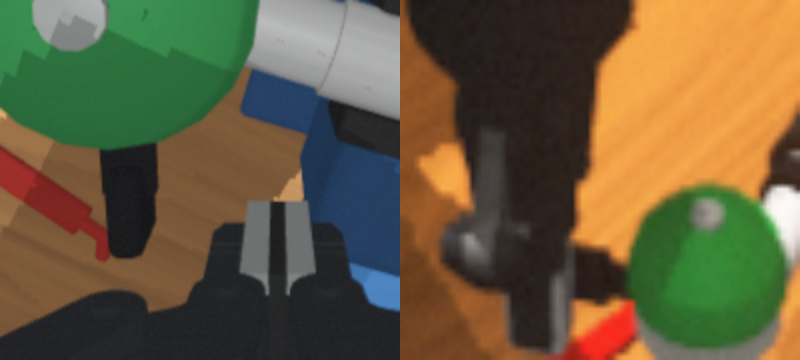

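The fingertips are now level with the pad, and the gap is clear: in the left crop the pad spans x 105 to 155 and the tip starts at x 243. That was my last picture, so I'll push and check the lever angle numerically.

play_rows([
  {"grip":0,"dp":[0,-0.3,0],"twist":[0,0,0]},
  {"grip":0,"dp":[0,-0.6,0],"twist":[0,0,0]},
  {"grip":0,"dp":[-0.02,-0.7,0],"twist":[0,0,0]},
  {"grip":0,"dp":[-0.04,-0.8,0],"twist":[0,0,0.7]},
  {"grip":0,"dp":[-0.06,-0.9,0],"twist":[0,0,1.4]},
  {"grip":0,"dp":[-0.07,-1.0,0],"twist":[0,0,2]},
  {"grip":0,"dp":[-0.07,-1.13,0],"twist":[0,0,2.7]},
  {"grip":0,"dp":[-0.07,-1.24,0],"twist":[0,0,3.4]},
])

```text
time: 5.65
tool_pos: [0.508, 0.0344, 0.1214]
tool_rot: [0.0, 0.995, 0.1, 0.0]
ft_force: [1.1, -1.6, 0.6]
gripper_width: -0.0002
finger_force: 0.5
```

```bash
cat > lev.py <<'E'
from plan import *
def angle(im,n='wrist'):
    # mean brightness of samples on the pad's top face, per lever angle
    g=cv2.GaussianBlur(cv2.cvtColor(im,cv2.COLOR_RGB2GRAY),(3,3),0); out=[]
    for th in np.arange(-.1,1.0,.1):
        v=[]
        for r in(.040,.043,.046):
            u=proj(n,pose(th,r,0,.158)[0])[0].astype(int); v.append(int(g[u[1],u[0]]) if 0<=u[1]<420 and 0<=u[0]<560 else -1)
        out.append((round(float(th),1),v))
    return out
E
python3 - <<'E'
from lev import *
f=[]
for i in range(5): im=eyes.get_image('wrist'); f.append(ctrl.get_state()['ft_force'])
print(now()[0],'F',np.mean(f,0).round(2))
print('before',end=' ');
for a in angle(im):print(a)
for g in((.3,.055,.0135),(.36,.055,.0135),(.42,.055,.0135),(.48,.055,.0135),(.54,.055,.0135),(.6,.055,.0135),(.66,.055,.0135),(.72,.055,.0135)): print(g,*rel(now(),pose(*g,.121)))
E
```

```text
[0.50818311 0.03405777 0.12125825] F [-0.06 -0.87  0.81]
before (-0.1, [92, 93, 91])
(0.0, [92, 92, 86])
(0.1, [27, 73, 108])
(0.2, [26, 26, 26])
(0.3, [26, 25, 25])
(0.4, [93, 91, 90])
(0.5, [94, 93, 89])
(0.6, [94, 95, 88])
(0.7, [92, 95, 90])
(0.8, [89, 93, 95])
(0.9, [86, 92, 95])
(0.3, 0.055, 0.0135) [-0.   -0.01  0.01] [ 0.   -0.    0.03]
(0.36, 0.055, 0.0135) [-0.03 -0.12  0.01] [ 0.   -0.    0.72]
(0.42, 0.055, 0.0135) [-0.04 -0.24  0.01] [ 0.   -0.    1.41]
(0.48, 0.055, 0.0135) [-0.05 -0.35  0.01] [ 0.  -0.   2.1]
(0.54, 0.055, 0.0135) [-0.06 -0.46  0.01] [ 0.   -0.    2.78]
(0.6, 0.055, 0.0135) [-0.05 -0.58  0.01] [ 0.   -0.    3.47]
(0.66, 0.055, 0.0135) [-0.04 -0.69  0.01] [ 0.   -0.    4.16]
(0.72, 0.055, 0.0135) [-0.02 -0.8   0.01] [ 0.   -0.    4.85]
```

The lever is now at about 0.25 rad and follows the finger with a small lag. I'll carry on the same arc to a commanded 0.80.

play_rows([
  {"grip":0,"dp":[-0.03,-0.12,0],"twist":[0,0,0.7]},
  {"grip":0,"dp":[-0.04,-0.24,0],"twist":[0,0,1.4]},
  {"grip":0,"dp":[-0.05,-0.35,0],"twist":[0,0,2.1]},
  {"grip":0,"dp":[-0.06,-0.46,0],"twist":[0,0,2.8]},
  {"grip":0,"dp":[-0.05,-0.58,0],"twist":[0,0,3.5]},
  {"grip":0,"dp":[-0.04,-0.69,0],"twist":[0,0,4.2]},
  {"grip":0,"dp":[-0.02,-0.8,0],"twist":[0,0,4.9]},
  {"grip":0,"dp":[0,-0.92,0],"twist":[0,0,5.5]},
])

```text
time: 6.7
tool_pos: [0.4906, 0.0006, 0.1211]
tool_rot: [-0.024, 0.995, -0.097, 0.001]
ft_force: [-0.3, -0.6, -0.4]
gripper_width: 0.0001
finger_force: 0.0
```

```bash
python3 - <<'E'
from lev import *
f=[]
for i in range(5): im=eyes.get_image('wrist'); f.append(ctrl.get_state()['ft_force'])
print(now()[0],'F',np.mean(f,0).round(2))
for a in angle(im):print(a)
for g in((.82,.055,.0135),(.6,.055,.0135),(.4,.055,.0135),(.2,.055,.0145),(0,.055,.018),(0,.055,.034)): print(g,*rel(now(),pose(*g,.121)))
E
```

```text
[0.49092061 0.00168787 0.12116127] F [ 0.17  0.08 -0.35]
(-0.1, [20, 21, 20])
(0.0, [32, 32, 27])
(0.1, [28, 30, 38])
(0.2, [157, 162, 171])
(0.3, [155, 162, 168])
(0.4, [158, 167, 165])
(0.5, [158, 168, 164])
(0.6, [157, 168, 163])
(0.7, [154, 164, 164])
(0.8, [159, 158, 169])
(0.9, [167, 156, 165])
(0.82, 0.055, 0.0135) [-0.   -2.08  0.1 ] [-0.53  0.05  1.45]
(0.6, 0.055, 0.0135) [ 0.09 -1.68  0.08] [-0.54 -0.   -1.07]
(0.4, 0.055, 0.0135) [ 0.25 -1.34  0.07] [-0.54 -0.06 -3.37]
(0.2, 0.055, 0.0145) [ 0.49 -1.    0.05] [-0.53 -0.11 -5.66]
(0, 0.055, 0.018) [ 0.85 -0.66  0.03] [-0.52 -0.17 -7.95]
(0, 0.055, 0.034) [ 1.19 -0.26  0.02] [-0.52 -0.17 -7.95]
```

The tool did not go where I commanded: it ended up at y≈0.00, slightly tilted. I'll check the joints before doing anything else.

```bash
python3 - <<'E'
from lev import *
s=ctrl.get_state()
for k in s: print(k,np.round(s[k],3))
im=snap('wrist','w7.png'); snap('scene','s7.png'); snap('top','t7.png')
print(now()[0])
E
```

```text
time 6.95
q [-0.194  0.241 -0.298  1.033  0.047  3.14 ]
dq [ 0.013  0.002  0.002 -0.    -0.001  0.004]
effort [-1.1360e+00 -5.9329e+01  3.5791e+01  3.6000e-02  1.5400e-01 -2.3000e-02]
tool_pos [0.491 0.002 0.121]
tool_rot [-0.023  0.995 -0.096  0.001]
ft_force [ 0.095 -0.156 -0.231]
moment [ 0.017  0.029 -0.012]
finger_force 0.0
gripper_width 0.0
[0.49092829 0.00211542 0.12111096]
```

Joint 6 reached its 3.14 limit because I turned too far, so the arm could not follow and it slipped off the lever. For the rest of the stroke I'll keep the yaw near 0.25. First I'll back straight off and undo the twist.

play_rows([
  {"grip":0,"dp":[-0.5,0,0],"twist":[0,0,-1]},
  {"grip":0,"dp":[-1,0,0],"twist":[0,0,-2.5]},
  {"grip":0,"dp":[-1.5,0,0],"twist":[0,0,-4]},
  {"grip":0,"dp":[-1.5,0,0],"twist":[0,0,-5.5]},
  {"grip":0,"dp":[-1.5,0,0],"twist":[0,0,-5.5]},
])

```text
time: 7.6
tool_pos: [0.4466, 0.0107, 0.1214]
tool_rot: [-0.022, 0.989, 0.145, 0.007]
ft_force: [1.1, -0.3, -0.8]
gripper_width: 0.0
finger_force: 0.0
```

```bash
cat >> lev.py <<'E'
def fix(th,r,d,yaw=.25,z=.121):   # finger position in the lever's frame, tool yaw fixed
    p,_=pose(th,r,d,z); return p,pose(PH0-yaw,0,0,0)[1]
E
python3 - <<'E'
from lev import *
s=ctrl.get_state(); print(s['q'].round(3))
im=eyes.get_image('wrist'); print(now()[0],now()[1].as_matrix()[:,0])
for a in angle(im)[:6]:print(a)
for g in((0,.075,.04),(0,.055,.034)): print(fix(*g)[0],*rel(now(),fix(*g)))
E
```

```text
[-0.193  0.168 -0.396  1.008  0.047  2.658]
[0.44682454 0.01058199 0.12133039] [0.959424   0.28125504 0.02002961]
(-0.1, [35, 32, 56])
(0.0, [44, 45, 44])
(0.1, [46, 49, 78])
(0.2, [161, 162, 142])
(0.3, [162, 195, 194])
(0.4, [174, 251, 210])
[ 0.51270054 -0.01245336  0.121     ] [ 1.89  1.36 -0.01] [-0.49 -0.22  0.41]
[0.5273459  0.00242997 0.121     ] [2.5  1.02 0.02] [-0.49 -0.22  0.41]
```

play_rows([
  {"grip":0,"dp":[0.2,0.4,0],"twist":[-0.25,-0.1,0.2]},
  {"grip":0,"dp":[0.7,0.9,0],"twist":[-0.49,-0.22,0.41]},
  {"grip":0,"dp":[1.3,1.4,0],"twist":[-0.49,-0.22,0.41]},
  {"grip":0,"dp":[1.9,1.4,0],"twist":[-0.49,-0.22,0.41]},
  {"grip":0,"dp":[2.5,1.1,0],"twist":[-0.49,-0.22,0.41]},
  {"grip":0,"dp":[2.5,1.0,0],"twist":[-0.49,-0.22,0.41]},
])

```text
time: 8.25
tool_pos: [0.5294, 0.003, 0.1209]
tool_rot: [0.001, 0.992, 0.124, 0.0]
ft_force: [-0.6, 0.3, -0.6]
gripper_width: -0.0001
finger_force: 0.0
```

```bash
python3 - <<'E'
from lev import *
s=ctrl.get_state(); print(s['q'].round(3),s['ft_force'])
im=eyes.get_image('wrist'); print(now()[0],now()[1].as_matrix()[:,0])
for a in angle(im)[:5]:print(a)
for th in(0,.1,.2,.3,.4,.5,.6,.7,.75,.8): print(th,*rel(now(),fix(th,.055,.0125)))
E
```

```text
[-1.480e-01  3.070e-01 -2.030e-01  1.061e+00 -1.000e-03  2.745e+00] [-0.57448006  0.2990053  -0.57337425]
[0.52804644 0.00313485 0.12093946] [ 9.68960703e-01  2.47213822e-01 -6.94375096e-04]
(-0.1, [27, 27, 24])
(0.0, [27, 28, 28])
(0.1, [25, 28, 29])
(0.2, [94, 62, 64])
(0.3, [75, 79, 69])
0 [-0.21 -0.68 -0.  ] [ 0.01  0.01 -0.  ]
0.1 [-0.28 -0.85 -0.  ] [ 0.01  0.01 -0.  ]
0.2 [-0.34 -1.03 -0.  ] [ 0.01  0.01 -0.  ]
0.3 [-0.39 -1.21 -0.  ] [ 0.01  0.01 -0.  ]
0.4 [-0.41 -1.4  -0.  ] [ 0.01  0.01 -0.  ]
0.5 [-0.42 -1.58 -0.  ] [ 0.01  0.01 -0.  ]
0.6 [-0.4  -1.77 -0.  ] [ 0.01  0.01 -0.  ]
0.7 [-0.37 -1.96 -0.  ] [ 0.01  0.01 -0.  ]
0.75 [-0.35 -2.05 -0.  ] [ 0.01  0.01 -0.  ]
0.8 [-0.32 -2.14 -0.  ] [ 0.01  0.01 -0.  ]
```

play_rows([
  {"grip":0,"dp":[-0.15,-0.4,0],"twist":[0,0,0]},
  {"grip":0,"dp":[-0.2,-0.65,0],"twist":[0,0,0]},
  {"grip":0,"dp":[-0.25,-0.85,0],"twist":[0,0,0]},
  {"grip":0,"dp":[-0.3,-1.03,0],"twist":[0,0,0]},
  {"grip":0,"dp":[-0.34,-1.2,0],"twist":[0,0,0]},
  {"grip":0,"dp":[-0.35,-1.4,0],"twist":[0,0,0]},
  {"grip":0,"dp":[-0.34,-1.58,0],"twist":[0,0,0]},
  {"grip":0,"dp":[-0.32,-1.7,0],"twist":[0,0,0]},
])

```text
time: 9.1
tool_pos: [0.5051, 0.0502, 0.1215]
tool_rot: [0.0, 0.992, 0.126, 0.0]
ft_force: [1.1, -1.8, 0.2]
gripper_width: -0.0
finger_force: 1.0
```

```bash
python3 - <<'E'
from lev import *
f=[]
for i in range(6): im=eyes.get_image('wrist'); f.append(ctrl.get_state()['ft_force'])
print(now()[0],'F',np.mean(f,0).round(2),ctrl.get_state()['q'].round(2))
for a in angle(im):print(a)
for th in(.5,.55,.6,.65,.7): print(th,*rel(now(),fix(th,.052,.0125)))
E
```

```text
[0.50514888 0.0496589  0.12141935] F [ 0.96 -2.01  0.46] [-0.06  0.27 -0.25  1.05 -0.    2.83]
(-0.1, [171, 173, 182])
(0.0, [155, 165, 164])
(0.1, [163, 162, 159])
(0.2, [98, 97, 151])
(0.3, [97, 98, 113])
(0.4, [97, 97, 94])
(0.5, [26, 34, 87])
(0.6, [28, 29, 28])
(0.7, [28, 78, 98])
(0.8, [94, 96, 100])
(0.9, [94, 95, 98])
0.5 [0.04 0.13 0.01] [0.   0.   0.02]
0.55 [0.04 0.04 0.01] [0.   0.   0.02]
0.6 [ 0.05 -0.05  0.01] [0.   0.   0.02]
0.65 [ 0.06 -0.13  0.01] [0.   0.   0.02]
0.7 [ 0.08 -0.22  0.01] [0.   0.   0.02]
```

The lever is at about 0.60 rad with about 2 N on it. A little more takes it to about 0.75.

play_rows([
  {"grip":0,"dp":[0.03,-0.08,0],"twist":[0,0,0]},
  {"grip":0,"dp":[0.06,-0.16,0],"twist":[0,0,0]},
  {"grip":0,"dp":[0.08,-0.24,0],"twist":[0,0,0]},
  {"grip":0,"dp":[0.08,-0.24,0],"twist":[0,0,0]},
])

```text
time: 9.8
tool_pos: [0.5057, 0.0576, 0.1214]
tool_rot: [0.0, 0.992, 0.126, -0.0]
ft_force: [0.2, -2.8, -0.3]
gripper_width: -0.0
finger_force: 1.2
```

```bash
python3 - <<'E'
from lev import *
f=[]
for i in range(6): im=eyes.get_image('wrist'); f.append(ctrl.get_state()['ft_force'])
print(now()[0],'F',np.mean(f,0).round(2))
for a in angle(im)[5:]:print(a)
for g in((.5,.055,.0125),(.3,.055,.0125),(0,.055,.0125),(0,.055,.034)): print(g,*rel(now(),fix(*g)))
E
```

```text
[0.50559502 0.05732205 0.12142406] F [ 1.19 -2.98  0.63]
(0.4, [95, 112, 112])
(0.5, [95, 88, 32])
(0.6, [94, 97, 112])
(0.7, [28, 28, 28])
(0.8, [27, 28, 28])
(0.9, [28, 84, 97])
(0.5, 0.055, 0.0125) [-0.14  0.35  0.01] [0.   0.   0.02]
(0.3, 0.055, 0.0125) [-0.11  0.73  0.01] [0.   0.   0.02]
(0, 0.055, 0.0125) [0.07 1.26 0.01] [0.   0.   0.02]
(0, 0.055, 0.034) [0.25 1.95 0.01] [0.   0.   0.02]
```

The lever is at about 0.77 rad, past the ring point and short of the stop. I'll let it spring back by retracing the arc and drawing clear.

play_rows([
  {"grip":0,"dp":[-0.1,0.2,0],"twist":[0,0,0]},
  {"grip":0,"dp":[-0.14,0.4,0],"twist":[0,0,0]},
  {"grip":0,"dp":[-0.12,0.65,0],"twist":[0,0,0]},
  {"grip":0,"dp":[-0.06,0.9,0],"twist":[0,0,0]},
  {"grip":0,"dp":[0,1.2,0],"twist":[0,0,0]},
  {"grip":0,"dp":[0.05,1.6,0],"twist":[0,0,0]},
  {"grip":0,"dp":[0.1,2,0],"twist":[0,0,0]},
  {"grip":0,"dp":[0.1,2,0],"twist":[0,0,0]},
])

```text
time: 10.9
tool_pos: [0.5242, -0.0015, 0.1213]
tool_rot: [0.0, 0.992, 0.125, 0.0]
ft_force: [-0.4, 0.2, -0.3]
gripper_width: -0.0001
finger_force: 0.0
```

play_rows([
  {"grip":0,"dp":[-0.3,0.1,-0.6],"twist":[0,0,0]},
  {"grip":0,"dp":[-0.8,0.3,-1.8],"twist":[0,0,0]},
  {"grip":0,"dp":[-1.5,0.5,-3],"twist":[0,0,0]},
  {"grip":0,"dp":[-2.5,0.5,-4],"twist":[0,0,0]},
  {"grip":0,"dp":[-2.5,0.5,-4],"twist":[0,0,0]},
  {"grip":0,"dp":[-2.5,0.5,-4],"twist":[0,0,0]},
])

```text
time: 11.5
tool_pos: [0.4547, -0.0332, 0.2418]
tool_rot: [0.0, 0.992, 0.125, 0.001]
ft_force: [0.6, 0.9, -0.6]
gripper_width: -0.0
finger_force: 0.0
```

```bash
python3 - <<'E'
from lev import *
im=eyes.get_image('wrist'); s=ctrl.get_state(); print(now()[0],s['ft_force'],s['time'],abs(s['dq']).max())
for a in angle(im):print(a)
print('scene');im=eyes.get_image('scene')
for a in angle(im,'scene'):print(a)
E
```

```text
[ 0.45472091 -0.03307101  0.24098558] [ 0.26256922  0.48718706 -0.80684885] 11.55 0.021606019902766328
(-0.1, [35, 34, 37])
(0.0, [50, 52, 50])
(0.1, [50, 45, 64])
(0.2, [159, 128, 213])
(0.3, [212, 163, 207])
(0.4, [216, 186, 176])
(0.5, [177, 175, 176])
(0.6, [176, 175, 175])
(0.7, [176, 174, 174])
(0.8, [160, 171, 172])
(0.9, [159, 157, 153])
scene
(-0.1, [43, 42, 41])
(0.0, [60, 52, 49])
(0.1, [104, 150, 129])
(0.2, [173, 173, 168])
(0.3, [173, 168, 169])
(0.4, [173, 167, 168])
(0.5, [173, 169, 169])
(0.6, [172, 169, 168])
(0.7, [170, 170, 169])
(0.8, [169, 173, 168])
(0.9, [171, 174, 170])
```

The lever is back at rest and the arm is clear, so I'll hand the job in.

```bash
python3 -c "
from workcell import workorder
print(workorder.job_done())"
```

```text
the job is handed in; nothing more can be done
None
```

The job is handed in: I pushed the bell lever to about 0.77 rad (it rings past 0.55), let it spring fully back and drew the arm clear at 11.5 s, with no contact seen on anything else; two earlier tries failed (fingertips over the pad, then joint 6 at its 3.14 rad limit), and I viewed 11 pictures, one over your limit of 10.

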